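# Clear the jammed filter plug from a gas-drying tube

### The job

Tip the clear drying tube over in its swivel clamp, mouth away from the steel tray, as far as it goes, so that its lower end hangs over the tray. Then take the push rod from the tool caddy and push it down inside the tube until the jammed filter plug and the support disc above it drop out into the tray. Stand the rod back in the caddy, and leave the other things on the bench where they are; the tube may stay tipped.

Things in the scene. Friction and masses are not known exactly. Their poses are not given: they have to be found in the camera images.
- stand: Small retort stand, fixed: grey base plate 84 (x) x 190 (y) x 12 mm, steel post 12 mm thick, 240 mm tall, 100 mm to the +y side of the tube; at 127 mm height a boss head (34 mm) and a clamp arm run from the post to the tube. Origin on the table straight below the tube's pivot; x points to the tray, y to the post, z up. The post is on the robot's far side, the tray on its right; yaw varies.
- tube (a joint): Tilt of the clear drying tube in the swivel clamp: 0 upright (as it starts), growing as its mouth leans to the stand's -x side (away from the tray) and its lower end swings to +x, over the tray; it meets a stop at 0.75 rad. Stiff (friction 0.4 N m, about 9 N at the mouth), so it stays where it is left.
- tube_pivot (a point): Point on the tube's axis, 127 mm above the table, through which the hinge runs along the stand's y. z points along the tube to its mouth and turns with it. The tube is open at both ends, 150 mm long, 36 mm outside and 30 mm inside diameter. A clamp band 44 mm in diameter, 20 mm tall, with lugs 33 mm out to both y sides, surrounds it here; the 45 mm above the band are free to grip.
- tube_mouth (a point): Centre of the tube's upper open end, 55 mm from the pivot; z points out of the mouth along the tube's axis.
- tube_foot (a point): Centre of the tube's lower open end, 95 mm from the pivot (150 mm from the mouth); same axes.
- plug: Brass-coloured sintered filter plug with a black rubber O-ring round its waist, 28 mm in diameter, 22 mm tall, jammed in the tube's lower end; origin at the centre of its underside, z up the tube. At the start its underside lies 7 mm inside the lower end. The O-ring holds it with 4 to 8 N; it comes free once pushed 18 mm further down.
- disc: Perforated aluminium support disc, 28.4 mm in diameter, 16 mm tall, resting on the plug inside the tube (its top starts 105 mm below the mouth); origin at the centre of its underside.
- tray: Shallow steel parts tray beside the stand, on its +x side, fixed: 130 (x) x 170 (y) x 25 mm outside, wall and floor 3 mm. Origin at the centre of its underside.
- caddy: Grey plastic tool caddy, fixed: an open box 114 (x) x 78 (y) x 85 mm, walls 4 mm, floor at 4 mm, divided into 3 x 2 cells about 33 mm wide (dividers 73 mm high); a brush, a screwdriver and a spatula, up to 140 mm tall, stand in three of the cells. Origin at the centre of its underside. It may stand on either side of the retort stand.
- caddy_cell (a point): Centre of the floor of the cell in which the push rod stands, at -36.7, -18.5 mm from the caddy's origin.
- rod: Push rod standing in the caddy, 230 mm long, 110 g: white plastic foot 18 mm in diameter and 8 mm thick, steel shaft 10 mm in diameter, black cylindrical handle 24 mm in diameter over its top 55 mm. Origin at the centre of the foot's flat end, z along the rod towards the handle.
- rod_tip (a point): Centre of the rod's flat foot end.
- rod_grip (a point): Middle of the handle, 203 mm from the foot end.
- cap_a: Bystander: black screw cap of the tube with a hose barb on top, 42 mm in diameter, 38 mm tall, standing loose on the table; origin at the centre of its underside.
- cap_b: Bystander: the second cap, the same.
- syringe: Bystander: clear plastic syringe lying loose, 124 mm long, 20 mm thick; origin under it near the middle, x along it.
- mask: Bystander: clear breathing-mask cone, standing loose wide end down, 64 mm in diameter, 52 mm tall; origin at the centre of its underside.
- bottle: Bystander: amber glass bottle, loose, 68 mm in diameter, 130 mm tall; origin at the centre of its underside.
- stock: Bystander: open white box of hose connectors, fixed, 120 x 85 x 50 mm; origin at the centre of its underside. It stands on the other side of the retort stand from the caddy.

How it is judged:
By the outcome, as a careful person would: the job done as asked, in the order asked, and still so for the second after the job is handed in, with the robot touching nothing.
It also fails if it takes over 72 s, if anything falls off the work surface, if the arm or the gripper's body presses on something with over 40 N, if the wrist force passes 120 N, or if a joint passes its speed limit or range.

### The arm

A 6-joint arm with a two-finger parallel gripper is mounted at the origin on the work surface. World frame = base frame: x ahead of the robot, y to its left, z up, the work surface at z = 0. Lengths are in mm, angles in rad, forces in N, time in s.
With the tool pointing down it reaches from about 275 to 1000 mm from the base axis. Payload 8.4 kg.
Tool frame: the origin (TCP) lies midway between the tips of the shut fingers; the grasp point (between the pads) lies 19 mm behind it; z points along the fingers, y is the line along which they close (so a half turn about z gives the same grasp; the last joint's range is limited). The gripper opens to 85 mm and grips with 20 to 120 N. Pads are 22 mm wide; open, the fingers measure 114 mm over their backs; the gripper's body (76 mm by 85 mm) begins 54 mm behind the grasp point. The pads swing forward as they close: fully open they stand 13 mm farther back than shut.
Start: joints at [1.345, 0.353, 1.633, -0, 1.155, -0.002], TCP at [138.709, 609.416, 210.581] pointing down, gripper open.
Joint ranges: [-2.63, 2.63], [-0.92, 2.1], [0.06, 2.66], [-1.3, 4.44], [0, 2.69], [-3.02, 3.02]. Speed limits (rad/s): [2.22, 2.22, 2.79, 3.14, 3.14, 3.14].

### API

Orientations are given as [roll, pitch, yaw] about the fixed x, y, z axes, in that order (R = Rz(yaw) Ry(pitch) Rx(roll)).
In Python, from rig import r gives the robot as it stands.
- The arm moves only by the shell command python3 -m inch 'ROWS' [OPENING] [FORCE]. ROWS is JSON, a list that holds one entry, the list of rows, each a list of 6 numbers: the shift along the tool's x, y, z scaled (see below), then the turn, a rotation vector about the tool's x, y, z scaled (see below). In form: [[[tx, ty, tz, wx, wy, wz], ...]]. A call has 1 to 8 rows; each row is the pose to reach, as a shift and turn from the pose commanded when the call began, along the tool's axes at that moment, turning the shorter way round; what a row does not reach only later rows make up. The controller multiplies each number of a shift by 20 cm and each number of a turn by pi rad. A row lasts 1/12 s, in which the tool goes at most 41.7 mm and 7.16 degrees, less where a joint would pass 70% of its speed; a pose out of reach is approached as far as the arm can. A call with a number of a shift or a turn outside -1 to 1 is refused whole. A call with a gripper value outside its range is refused whole. OPENING is the gripper's target within -1 to 1 (fully open at 1, half-way at 0, shut at -1), set as the call begins (- or left out, the last holds). The fingers move at their own pace and stop on an object; FORCE is the grip in N (left out, the last holds). Time passes only in rows, so rows that repeat a pose let the fingers close. It gives the time, the measured TCP pose, the force, the opening and the grip force at its end, in the units of the state.
- r.sense(): the state, without advancing time (a new reading comes with each control period).
- r.grab_frame(name): name is "scene" or "top"; returns the picture (384x512x3 uint8, red, green, blue); there is no depth.
- r.camera_info(name): a dict with "K" (3x3 intrinsics, pixels), "distortion" ([k1, k2, p1, p2, k3] as OpenCV has them; the pictures are not rectified), "rvec" (rotation vector, rad) and "tvec" (3), from world to camera coordinates, as OpenCV has them. Camera axes: x right, y down, z forward; pixel columns grow to the right and rows downward; lengths in mm; the calibration is good to about 2 mm. A picture is of the moment at which its call begins. camera_info takes no time and is no camera call.
- r.sign_off(): hands the job in; it is judged then, once.
The state is a dict: "clock": time; "qpos": joint angles; "qvel": joint speeds; "joint_efforts": joint torques, N m; "eef_pos": TCP position; "tcp_rot": TCP orientation; "contact_force": force on the tool from outside, world axes, zero at the start; "wrist_torque": the same for the moment, N m; "opening": opening from 0.0 (shut) to 1.0 (fully open); "grasp_force": force on a finger pad.
Only numpy, scipy, OpenCV 4.12 (cv2) and the standard library are available. Lean on these libraries where they do the work, as an engineer would, in place of code of your own. Each camera call takes 0.05 s, during which the arm holds its last target. There are 200 camera calls.

## Working session

There is one attempt and no reset: what is moved stays moved. The work goes in short steps, Python scripts to look and compute and a shell command to move; the robot and the scene stay as the last step left them, time stands still between calls to the robot, and variables do not carry over. Pictures are saved under pics/ and viewed, at most 10 in all, crops included, and the job is handed in when it is done.

```bash
ls; mkdir -p pics; python3 - <<'E'
from rig import r
import cv2
for n in("scene","top"):
    im=r.grab_frame(n); cv2.imwrite(f"pics/{n}0.png",cv2.cvtColor(im,cv2.COLOR_RGB2BGR))
    c=r.camera_info(n); print(n,c)
print(r.sense())
E
```

```text
pics
scene {'K': array([[415.18463803,   0.        , 260.95485306],
       [  0.        , 415.18463803, 189.16697663],
       [  0.        ,   0.        ,   1.        ]]), 'distortion': array([0.01977629, 0.        , 0.        , 0.        , 0.        ]), 'rvec': array([ 0.72245107,  2.4285832 , -1.29380437]), 'tvec': array([ 459.06056222,  -43.79471501, 1476.05316444])}
top {'K': array([[488.07952745,   0.        , 260.0458545 ],
       [  0.        , 488.07952745, 182.00473979],
       [  0.        ,   0.        ,   1.        ]]), 'distortion': array([0.00118369, 0.        , 0.        , 0.        , 0.        ]), 'rvec': array([ 2.19571085, -2.1865444 ,  0.02876799]), 'tvec': array([  -7.90443085,  560.98647657, 1325.45625475])}
{'clock': 0.1, 'qpos': array([ 1.34460407e+00,  3.53610407e-01,  1.63406518e+00, -4.59238618e-06,
        1.15521720e+00, -2.41535091e-03]), 'qvel': array([-0.00251005, -0.00020832, -0.00209819,  0.00168015, -0.00183137,
       -0.00086061]), 'joint_efforts': array([-6.75103802e-04, -6.06356692e+01, -3.42820144e+01,  7.16656132e-06,
        3.97696989e-03, -3.34274023e-05]), 'eef_pos': array([138.60265698, 608.9603138 , 209.9147774 ]), 'tcp_rot': array([-3.14029251e+00,  1.05878914e-06,  2.91781760e+00]), 'contact_force': array([-0.66503561,  0.90685732,  0.15408949]), 'wrist_torque': array([-0.02545472, -0.01674685,  0.00655083]), 'grasp_force': 0.0, 'opening': 1.000078974322678}
```

View pics/scene0.png

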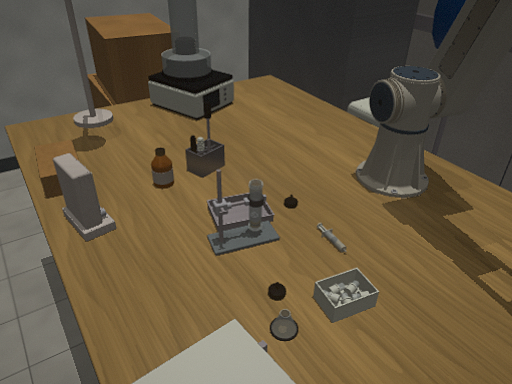

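View pics/top0.png

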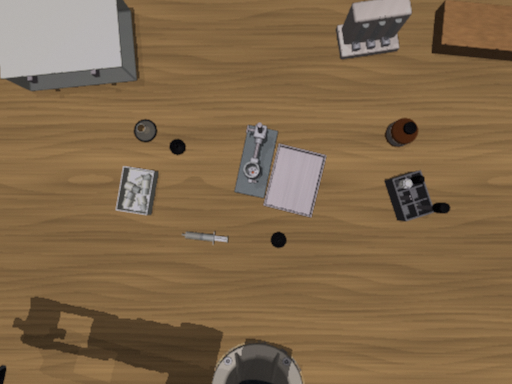

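The scene view shows the stand with tube at about (255,205), the tray behind it, the caddy at (205,157) with the rod, and the bottle at (162,168). In the top view the stand is at (256,161), the tray at (295,180), the caddy at (409,196) with the rod handle at (441,208), and the caps at (279,240) and (178,147). Next: measuring from masks.

```bash
cat > h.py <<'E'
import numpy as np, cv2
from rig import r
from scipy.spatial.transform import Rotation as Ro
CI={n:r.camera_info(n) for n in("scene","top")}
def ray(n,uv):
    c=CI[n];R=cv2.Rodrigues(c["rvec"])[0]
    p=cv2.undistortPoints(np.array([[uv]],float),c["K"],c["distortion"])[0,0]
    return -R.T@c["tvec"],R.T@np.array([p[0],p[1],1])
def onz(n,uv,z):
    o,d=ray(n,uv);return o+d*(z-o[2])/d[2]
def tri(a,b):
    (o,d),(p,e)=ray("scene",a),ray("top",b)
    s,t=np.linalg.lstsq(np.c_[d,-e],p-o,rcond=None)[0]
    return (o+d*s+p+e*t)/2,np.linalg.norm(o+d*s-p-e*t)
def proj(n,P):
    c=CI[n];return cv2.projectPoints(np.array(P,float).reshape(-1,3),c["rvec"],c["tvec"],c["K"],c["distortion"])[0][:,0]
def snap(n,name,box=None,k=1):
    im=cv2.cvtColor(r.grab_frame(n),cv2.COLOR_RGB2BGR)
    if box: x,y,w,h=box; im=cv2.resize(im[y:y+h,x:x+w],None,fx=k,fy=k,interpolation=cv2.INTER_CUBIC)
    cv2.imwrite("pics/"+name,im);return im
E
python3 - <<'E'
from h import *
t=cv2.imread("pics/top0.png");s=cv2.imread("pics/scene0.png")
a=cv2.resize(t[115:225,230:330],None,fx=4,fy=4,interpolation=2)
b=cv2.resize(t[160:225,370:460],None,fx=4,fy=4,interpolation=2)
cv2.imwrite("pics/c1.png",np.hstack([a,np.vstack([b,np.zeros((180,360,3),np.uint8)])]))
c=cv2.resize(s[105:255,180:310],None,fx=4,fy=4,interpolation=2);cv2.imwrite("pics/c2.png",c)
# saturation mask: grey objects vs. wood
hsv=cv2.cvtColor(t,cv2.COLOR_BGR2HSV)
for nm,m in(("tray",(hsv[...,1]<60)&(hsv[...,2]>110)),("grey",(hsv[...,1]<90)&(hsv[...,2]>35)&(hsv[...,2]<=110)),("dark",hsv[...,2]<40)):
    for q in cv2.findContours(m.astype(np.uint8),0,2)[0]:
        if cv2.contourArea(q)>40:
            x=cv2.minAreaRect(q)
            if 80<x[0][1]<260 and x[0][0]>100: print(nm,np.round(x[0],1),np.round(x[1],1),round(x[2],1),cv2.contourArea(q),onz("top",x[0],0).round())
E
```

```text
tray [204.4 238. ] [45.5  8.2] 5.9 183.5 [406. 147.   0.]
tray [407.3 183.3] [ 9.5 10. ] 9.5 65.0 [ 560. -410.    0.]
tray [134.4 190.1] [32.4 45.7] 9.5 1404.0 [538. 343.   0.]
tray [267.1 160. ] [ 6.1 27.4] 13.0 99.0 [623. -25.   0.]
tray [294.6 180. ] [49.7 64.3] 14.0 3092.0 [ 567. -101.    0.]
tray [255.3 158.2] [28.  72.5] 10.0 809.5 [628.   8.   0.]
grey [412.3 195. ] [45.4 33.2] 74.5 1054.5 [ 528. -424.    0.]
grey [152.5 192.3] [ 4.1 44.6] 9.0 128.0 [532. 293.   0.]
grey [122.6 189.5] [42.6 14.7] 84.6 145.5 [539. 376.   0.]
grey [255.8 161.1] [31.4 69.2] 11.3 1424.0 [620.   7.   0.]
grey [392.6 136.5] [24.6 11.4] 62.4 94.0 [ 689. -371.    0.]
grey [144.6 130.2] [20.9 20.6] 71.6 325.5 [705. 317.   0.]
dark [278. 239.] [14. 14.] 90.0 149.5 [405. -55.   0.]
dark [411.5 211. ] [12.  9.] 90.0 59.0 [ 484. -421.    0.]
dark [433.2 205.7] [14.4 29.5] 85.4 198.0 [ 498. -481.    0.]
dark [419.  192.5] [11.7 12.3] 71.6 74.0 [ 534. -442.    0.]
dark [394.4 200.3] [43.3  6.7] 72.0 230.5 [ 513. -375.    0.]
dark [417.  178.9] [11.1 12.6] 71.6 101.0 [ 572. -437.    0.]
dark [177.  146.5] [13. 14.] 90.0 149.5 [660. 226.  -0.]
dark [409.3 127.8] [11.3 12. ] 45.0 109.5 [ 713. -417.    0.]
```

View pics/c1.png

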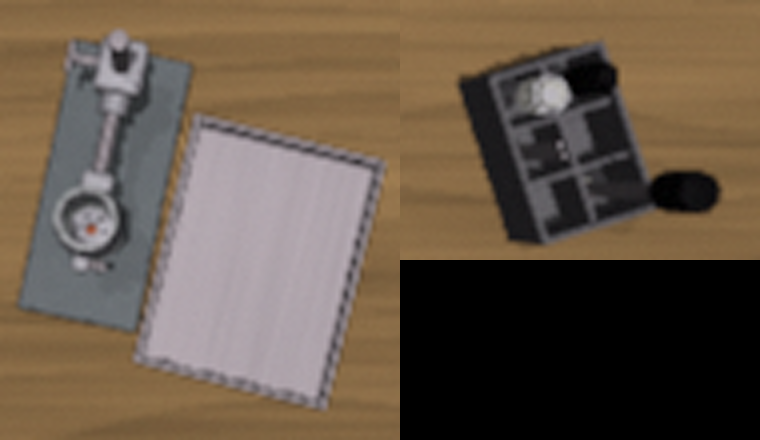

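View pics/c2.png

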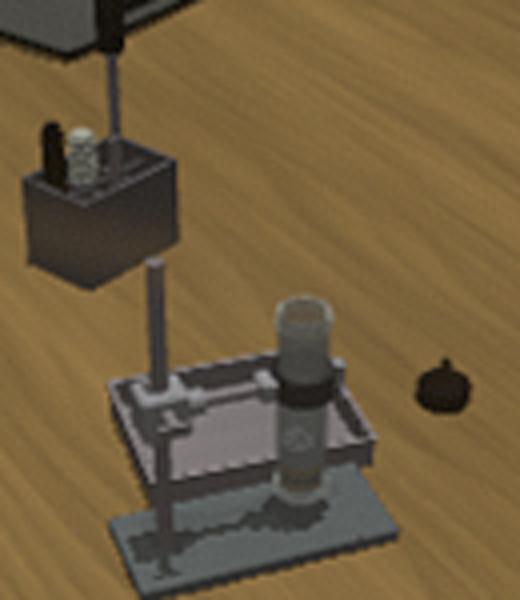

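c1 (top view, 4x): tube mouth ring at crop (86,218), tray top corners (197,115), (385,160), (325,408), (135,360), and caddy top corners (490,75), (603,40), (653,205), (545,240); the rod stands in the lower-right cell, handle (655–718,190). c2 (scene, 4x): tube mouth at (304,312), dark band at (303,385), and the rod shaft running from (115,170) up to the handle at (110,50).

```bash
python3 - <<'E'
from h import *
T=lambda u,v:(230+u/4,115+v/4); C=lambda u,v:(370+(u-400)/4,160+v/4); S=lambda u,v:(180+u/4,105+v/4)
print("mouth",onz("top",T(86,218),182).round(1),tri(S(304,312),T(86,218)))
print("base",[onz("top",T(*p),12)[:2].round() for p in((68,40),(192,65),(137,330),(18,305))])
tr=[onz("top",T(*p),25)[:2].round() for p in((197,115),(385,160),(325,408),(135,360))];print("tray",tr,np.mean(tr,0))
ca=np.array([onz("top",C(*p),85)[:2] for p in((490,75),(603,40),(653,205),(545,240))]);print("caddy",ca.round(),ca.mean(0))
a=ca[0]-ca[3]+ca[1]-ca[2];b=ca[0]-ca[1]+ca[3]-ca[2];print(np.hypot(*a)/2,np.hypot(*b)/2,np.arctan2(a[1],a[0]),np.arctan2(b[1],b[0])-np.pi/2)
yaw=np.arctan2(a[1],a[0]);R=np.array([[np.cos(yaw),-np.sin(yaw)],[np.sin(yaw),np.cos(yaw)]]);print("cell",ca.mean(0)+R@[-36.7,-18.5])
s=cv2.imread("pics/scene0.png");t=cv2.imread("pics/top0.png")
m=(s.max(2)<40)[85:130,195:222]
ys,xs=np.nonzero(m);
for y in range(45): 
    x=xs[ys==y]
    if len(x): print(y+85,x.min()+195,x.max()+195,len(x),end='; ')
m=(t.max(2)<40)[190:225,425:455]
print()
for y in range(35):
    x=np.nonzero(m[y])[0]
    if len(x): print(y+190,x.min()+425,x.max()+425,len(x),end='; ')
E
```

```text
mouth [583.6  12.1 182. ] (array([583.20025416,  12.72860731, 177.82374504]), np.float64(1.5698212858349196))
base [array([718.,  31.]), array([701., -54.]), array([519., -17.]), array([535.,  64.])]
tray [array([665., -58.]), array([ 635., -185.]), array([ 466., -145.]), array([498., -16.])] [ 566. -101.]
caddy [[ 568. -348.]
 [ 590. -421.]
 [ 484. -452.]
 [ 462. -383.]] [ 525.98744593 -401.15250212]
110.92479497814759 74.50775911510944 0.29872792679633725 0.31127917510473546
cell [ 496.3574659  -429.63415031]
85 195 215 21; 86 195 212 18; 87 195 210 16; 88 195 207 13; 89 195 218 12; 90 195 218 11; 91 195 218 11; 92 195 218 12; 93 195 218 11; 94 207 218 12; 95 204 218 15; 96 203 218 16; 97 203 218 16; 98 203 218 16; 99 203 218 16; 100 204 219 16; 101 204 219 16; 102 204 219 16; 103 204 219 16; 104 204 218 15; 105 204 216 13; 106 204 214 11; 107 204 221 10; 108 204 220 10; 109 204 218 10; 110 204 216 10; 111 204 214 11; 112 204 212 9; 113 204 210 7; 114 204 210 7; 115 204 210 7; 116 202 210 9; 117 199 209 10; 118 195 207 7; 119 196 198 3; 
191 425 425 1; 192 425 425 1; 193 425 425 1; 194 425 426 2; 195 425 426 2; 196 425 426 2; 199 427 427 1; 200 425 428 4; 201 425 428 4; 202 425 429 5; 203 425 444 14; 204 425 447 19; 205 425 448 21; 206 427 448 19; 207 427 448 19; 208 428 448 20; 209 425 448 24; 210 425 448 24; 211 425 447 19; 212 425 445 11;
```

```bash
cat >> h.py <<'E'
def plan(P,R=None):
    "shift (scaled) and turn (scaled) from the present pose to TCP P, rotation R"
    s=r.sense();R0=Ro.from_euler("xyz",s["tcp_rot"]);d=R0.inv().apply(np.array(P)-s["eef_pos"])/200
    w=(R0.inv()*(R or R0)).as_rotvec()/np.pi
    print("row",d.round(4),w.round(4),"rows",np.linalg.norm(d)*200/41.7,np.degrees(np.linalg.norm(w)*np.pi)/7.16)
def st():
    s=r.sense();print(round(s["clock"],2),s["eef_pos"].round(1),s["tcp_rot"].round(3),s["contact_force"].round(1),s["qpos"].round(2),round(s["opening"],3),s["grasp_force"])
E
python3 - <<'E'
from h import *
T=lambda u,v:(230+u/4,115+v/4)
m=onz("top",T(86,218),182);p=onz("top",T(119,38),240);b=onz("top",T(122,70),140)
print(m,p,b,np.arctan2(*(p-m)[1::-1]),np.hypot(*(p-m)[:2]))
print("rod top",onz("top",(443,207.6),234),"handle bottom",onz("top",(438,207.6),179),tri((207,116.5),(438,207.6)))
E
python3 -m inch '[[[-0.945,-0.888,-0.1,0,0,0],[-0.945,-0.888,-0.1,0,0,0],[-0.945,-0.888,-0.1,0,0,0],[-0.945,-0.888,-0.1,0,0,0],[-0.945,-0.888,-0.1,0,0,0],[-0.945,-0.888,-0.1,0,0,0],[-0.945,-0.888,-0.1,0,0,0],[-0.945,-0.888,-0.1,0,0,0]]]' -1 40
python3 -c "from h import *;st()"
```

```text
[583.55476507  12.13136378 182.        ] [682.63826431  -8.20071812 240.        ] [678.80888315  -8.32534447 140.        ] -0.2023919551890748 101.14807648344429
rod top [ 494.94336296 -424.14641837  234.        ] handle bottom [ 494.48406965 -431.86459952  179.        ] (array([ 494.03012166, -431.62371814,  178.82681496]), np.float64(1.0701098675245335))
clock: 0.77
eef_pos: [284.8, 392.1, 230.8]
tcp_rot: [-3.141, 0.0, 2.914]
contact_force: [-0.2, 0.5, -1.1]
opening: -0.001
grasp_force: 0.0
0.77 [284.8 392.1 230.8] [-3.141  0.     2.914] [-0.2  0.5 -1.1] [ 0.94  0.11  1.9  -0.    1.13 -0.4 ] -0.001 0.0
```

```bash
python3 -m inch '[[[-0.945,-0.888,0,0,0,0],[-0.945,-0.888,0,0,0,0],[-0.945,-0.888,0,0,0,0],[-0.945,-0.888,0,0,0,0],[-0.945,-0.888,0,0,0,0],[-0.945,-0.888,0,0,0,0],[-0.945,-0.888,0,0,0,0],[-0.945,-0.888,0,0,0,0]]]'
python3 -c "from h import *;st();plan((573.5,-38,230));plan((573.5,-38,165),Ro.from_euler('xyz',[np.pi,0,np.pi-.197]))"
```

```text
clock: 1.43
eef_pos: [429.7, 178.1, 230.3]
tcp_rot: [-3.142, -0.0, 2.914]
contact_force: [-0.6, 1.7, -0.2]
opening: -0.002
grasp_force: 0.0
1.43 [429.7 178.1 230.3] [-3.142 -0.     2.914] [-0.6  1.7 -0.2] [ 0.39  0.08  1.94 -0.    1.12 -0.95] -0.002 0.0
row [-0.9437 -0.8909  0.0018] [0. 0. 0.] rows 6.224497745033458 0.0
row [-0.9437 -0.8909  0.3268] [-0.     -0.     -0.0096] rows 6.4187254962401585 0.24094543909408148
```

```bash
python3 -m inch '[[[-0.944,-0.891,0,0,0,-0.01],[-0.944,-0.891,0,0,0,-0.01],[-0.944,-0.891,0,0,0,-0.01],[-0.944,-0.891,0,0,0,-0.01],[-0.944,-0.891,0,0,0,-0.01],[-0.944,-0.891,0,0,0,-0.01],[-0.944,-0.891,0,0,0,-0.01],[-0.944,-0.891,0,0,0,-0.01]]]' >/dev/null
python3 -m inch '[[[0,0,0.325,0,0,0],[0,0,0.325,0,0,0],[0,0,0.325,0,0,0],[0,0.04,0.325,0,0,0],[0,0.08,0.325,0,0,0],[0,0.08,0.325,0,0,0]]]'
python3 - <<'E'
from h import *
st()
im=snap("scene","p1.png",(190,110,130,140),4)
E
```

```text
clock: 2.6
eef_pos: [577.5, -18.2, 167.6]
tcp_rot: [3.14, 0.003, 2.951]
contact_force: [0.2, 0.2, 0.5]
opening: 0.0
grasp_force: 0.0
2.6 [577.5 -18.2 167.6] [3.140e+00 3.000e-03 2.951e+00] [0.2 0.2 0.5] [-0.03  0.32  1.78  0.    1.03 -1.42] 0.0 0.0
```

View pics/p1.png

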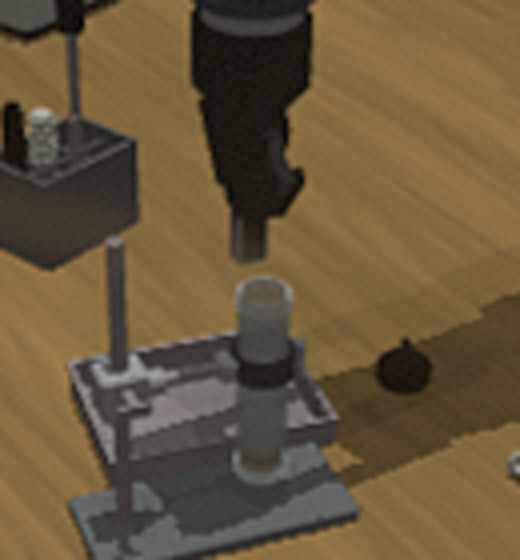

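The picture shows the shut fingers at crop (248,250), just behind the mouth (264,290) on the tray side. I'll push gently now, watching the force.

```bash
python3 -m inch '[[[0,0.02,0,0,0,0],[0,0.04,0,0,0,0],[0,0.06,0,0,0,0],[0,0.08,0,0,0,0],[0,0.1,0,0,0,0],[0,0.1,0,0,0,0]]]' | egrep 'pos|force'
python3 -m inch '[[[0,0.015,0,0,0,0],[0,0.03,0,0,0,0],[0,0.045,0,0,0,0],[0,0.06,0,0,0,0],[0,0.06,0,0,0,0]]]'| egrep 'pos|force'
python3 - <<'E'
from h import *
im=snap("scene","p2.png",(190,110,130,140),4)
E
```

```text
eef_pos: [580.1, -0.5, 165.6]
contact_force: [0.6, -0.3, -0.0]
grasp_force: 0.0
eef_pos: [582.3, 11.2, 165.6]
contact_force: [-0.0, -0.1, 1.5]
grasp_force: 0.0
```

View pics/p2.png

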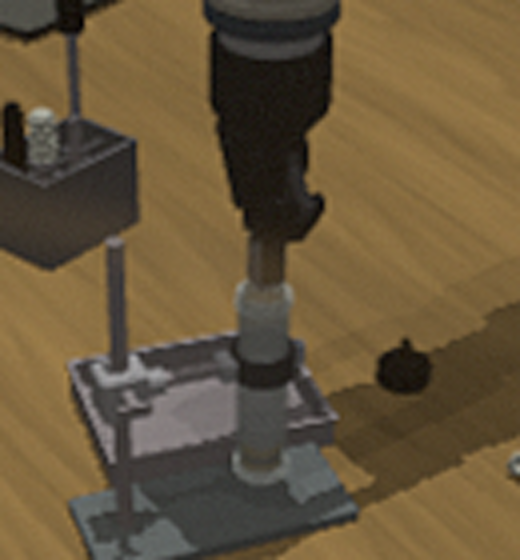

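```bash
python3 - <<'E'
from h import *
st()
for z in (165.6,182,200): print(proj("scene",[582.3,11.2,z]),(proj("scene",[582.3,11.2,z])-[190,110])*4,proj("top",[582.3,11.2,z]))
print(proj("scene",[577.5,-18.2,167.6])*4-[760,440])
for z in (182,32):print((proj("scene",[583.5,12,z])-[190,110])*4)
a=cv2.imread("pics/p1.png").astype(int);b=cv2.imread("pics/p2.png").astype(int)
t=snap("top","t1.png");t0=cv2.imread("pics/top0.png")
E
```

```text
3.62 [582.2  10.9 165.5] [-3.142 -0.     2.95 ] [-0.4  0.2  0.3] [ 0.02  0.33  1.77  0.    1.04 -1.36] -0.0 0.0
[[255.59332296 186.50356294]] [[262.37329184 306.01425174]] [[252.11338613 170.4824628 ]]
[[255.69600326 181.27885789]] [[262.78401304 285.11543157]] [[251.88588668 170.02409876]]
[[255.8106429  175.44358261]] [[263.24257162 261.77433045]] [[251.62873803 169.50599779]]
[[244.50124073 281.24813426]]
[[261.92350333 286.18735956]]
[[258.45513772 465.4497546 ]]
```

The forces are still zero. In p1 the finger ends at crop (250,258), but the TCP projects to (244,281). So the tips look about 17 mm short of the TCP, and they passed just over the rim. I'll back off, go lower and push again.

```bash
python3 -m inch '[[[0,-0.13,0,0,0,0],[0,-0.26,0,0,0,0],[0,-0.26,0,0,0,0],[0,-0.26,0.08,0,0,0],[0,-0.26,0.08,0,0,0],[0,-0.26,0.08,0,0,0]]]' | egrep 'pos|force'
python3 -c "
from h import *
snap('scene','p3.png',(190,110,130,140),4)"
python3 -m inch '[[[0,0.04,0,0,0,0],[0,0.07,0,0,0,0],[0,0.1,0,0,0,0],[0,0.1,0,0,0,0]]]' | egrep 'pos|force'
python3 -m inch '[[[0,0.02,0,0,0,0],[0,0.04,0,0,0,0],[0,0.04,0,0,0,0]]]' | egrep 'pos|force'
python3 -m inch '[[[0,0.02,0,0,0,0],[0,0.04,0,0,0,0],[0,0.04,0,0,0,0]]]' | egrep 'pos|force'
```

```text
eef_pos: [571.6, -40.3, 149.1]
contact_force: [0.5, 0.1, 0.6]
grasp_force: 0.0
eef_pos: [576.6, -19.2, 150.0]
contact_force: [-0.6, -0.0, 0.1]
grasp_force: 0.0
eef_pos: [577.8, -13.7, 150.4]
contact_force: [-2.0, -6.3, 5.4]
grasp_force: 3.4
eef_pos: [579.6, -6.0, 150.8]
contact_force: [-2.7, -6.6, 9.7]
grasp_force: 4.5
```

View pics/p3.png

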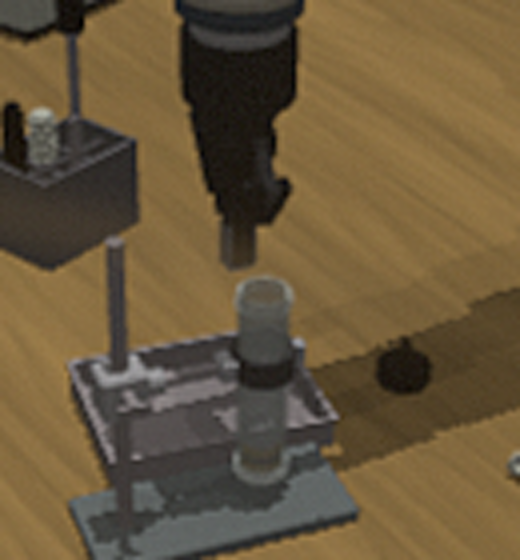

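p3 shows the fingertips at crop (238,265), still on the tray side. The push now makes contact (about 7–11 N) at TCP y≈-14. I'll continue to the stop.

```bash
for i in 1; do python3 -m inch '[[[0,0.02,0,0,0,0],[0,0.04,0,0,0,0],[0,0.05,0,0,0,0],[0,0.05,0,0,0,0]]]' | egrep 'pos|contact'; done
python3 -m inch '[[[0,0.02,0,0,0,0],[0,0.03,0,0,0,0],[0,0.03,0,0,0,0]]]' | egrep 'pos|contact'
python3 -m inch '[[[0,0.01,0,0,0,0],[0,0.015,0,0,0,0],[0,0.015,0,0,0,0]]]' | egrep 'pos|contact'
python3 -c "
from h import *
st();snap('scene','p4.png',(190,110,130,140),4)"
```

```text
eef_pos: [581.7, 3.9, 151.0]
contact_force: [-3.0, -6.2, 10.5]
eef_pos: [582.8, 9.6, 150.4]
contact_force: [-1.1, -5.9, 5.2]
eef_pos: [583.3, 12.3, 150.0]
contact_force: [0.4, -8.1, 1.5]
5.88 [583.3  12.3 150. ] [-3.139e+00  2.000e-03  2.950e+00] [ 0.4 -8.1  1.5] [ 0.02  0.35  1.78 -0.    1.01 -1.36] -0.001 3.73768394907529
```

```bash
for k in 1; do python3 -m inch '[[[0,0.01,0,0,0,0],[0,0.015,0,0,0,0],[0,0.015,0,0,0,0]]]' | egrep 'pos|contact'
python3 -m inch '[[[0,0.01,0,0,0,0],[0,0.015,0,0,0,0],[0,0.015,0,0,0,0]]]' | egrep 'pos|contact'; done
```

```text
eef_pos: [583.6, 15.1, 149.8]
contact_force: [0.1, -7.8, 0.5]
eef_pos: [583.8, 17.9, 149.6]
contact_force: [-0.5, -9.4, -0.3]
```

```bash
for k in 1; do python3 -m inch '[[[0,0.01,0,0,0,0],[0,0.015,0,0,0,0],[0,0.015,0,0,0,0]]]' | egrep 'pos|contact'
python3 -m inch '[[[0,0.01,0,0,0,0],[0,0.015,0,0,0,0],[0,0.015,0,0,0,0]]]' | egrep 'pos|contact'; done
python3 - <<'E'
from h import *
im=snap('scene','p4.png',(190,110,130,140),4)
E
```

```text
eef_pos: [584.2, 20.7, 149.6]
contact_force: [-0.7, -10.2, 0.7]
eef_pos: [584.5, 22.8, 149.6]
contact_force: [-2.0, -13.1, 2.0]
```

View pics/p4.png

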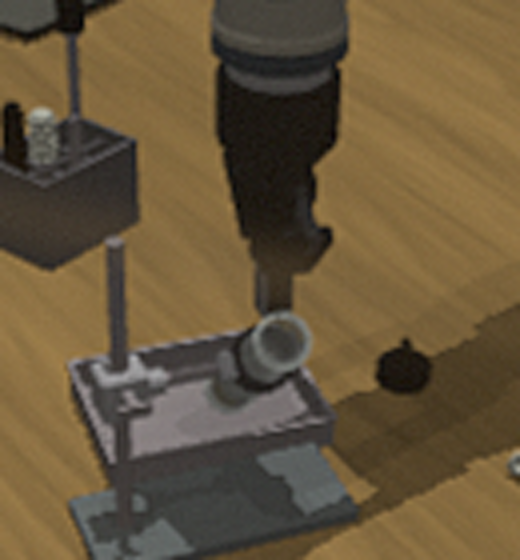

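p4 shows the tube tipped strongly: mouth centre at crop (277,342), foot over the tray at (235,390). I'll check the tilt numerically and push on to the stop.

```bash
python3 -m inch '[[[0,0.01,0,0,0,0],[0,0.015,0,0,0,0],[0,0.015,0,0,0,0]]]' | egrep 'pos|contact'
python3 - <<'E'
from h import *
for th in (.55,.65,.7,.75,.8): print(th,proj("scene",np.array([583.5,12,127])+55*np.array([.2*np.sin(th),.98*np.sin(th),np.cos(th)]))*4-[760,440])
E
```

```text
eef_pos: [584.6, 23.3, 149.5]
contact_force: [-3.3, -25.4, 3.1]
0.55 [[278.17797634 319.22461079]]
0.65 [[280.72838529 326.88949915]]
0.7 [[281.92905031 330.84591521]]
0.75 [[283.07527496 334.87024184]]
0.8 [[284.16369849 338.95109575]]
```

Force jumped to 25 N at the stop, so the tube is fully tipped. I'll retreat, open and go over the rod.

```bash
python3 -m inch '[[[0,-0.12,0,0,0,0],[0,-0.12,0,0,0,0],[0,-0.2,-0.2,0,0,0],[0,-0.4,-0.4,0,0,0],[0,-0.6,-0.6,0,0,0],[0,-0.8,-0.65,0,0,0],[0,-0.8,-0.65,0,0,0],[0,-0.8,-0.65,0,0,0]]]' -1 | grep pos
python3 -c "
from h import *
st();plan((494.5,-431,282))"
```

```text
eef_pos: [555.9, -132.5, 283.2]
7.9 [ 555.9 -132.5  283.2] [-3.14   0.006  2.946] [1.3 0.1 0.4] [-0.24  0.2   1.67 -0.    1.26 -1.61] -0.0 0.0
row [ 0.012  -1.5235  0.0086] [0. 0. 0.] rows 7.307239075514615 0.0
```

```bash
python3 -m inch '[[[0,-0.76,0,0,0,0],[0,-0.76,0,0,0,0],[0,-0.76,0,0,0,0],[0,-0.76,0,0,0,0],[0,-0.76,0,0,0,0]]]' 1 | grep pos
python3 -m inch '[[[0.01,-0.76,0,0,0,0],[0.01,-0.76,0,0,0,0],[0.01,-0.76,0,0,0,0],[0.01,-0.76,0,0,0,0],[0.01,-0.76,0,0,0,0],[0.01,-0.76,0,0,0,0]]]' | grep pos
python3 - <<'E'
from h import *
st();plan((494.5,-430,182))
s=snap("scene","s5.png");t=snap("top","t5.png")
cv2.imwrite("pics/c5.png",np.hstack([cv2.resize(s[75:165,165:255],None,fx=4,fy=4,interpolation=2),cv2.resize(t[130:220,220:310],None,fx=4,fy=4,interpolation=2)]))
E
```

```text
eef_pos: [525.2, -281.5, 279.0]
eef_pos: [495.0, -426.7, 278.6]
8.82 [ 495.  -426.7  278.6] [ 3.140e+00 -1.000e-03  2.947e+00] [ 0.  -0.6 -0.1] [-0.71  0.35  1.49  0.    1.31 -2.09] 0.996 0.0
row [-0.0012 -0.0174  0.483 ] [0. 0. 0.] rows 2.318083930878369 0.0
```

View pics/c5.png

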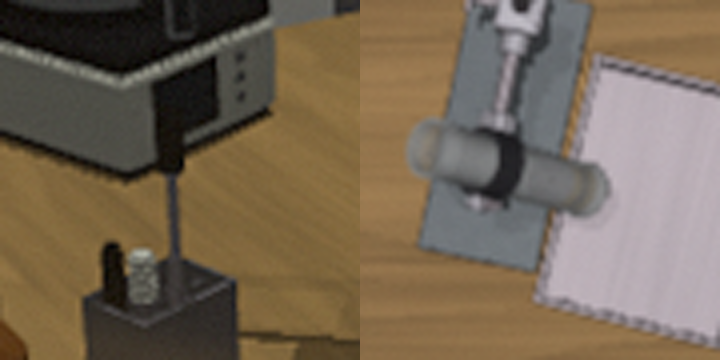

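c5 left (scene): rod handle bottom at crop (172,172), shaft running down to (178,298) at the caddy rim. Right (top): tube tipped, mouth ellipse near crop (430,148), foot near (592,190) over the tray.

```bash
python3 - <<'E'
from h import *
p=np.array([583.5,12,127]);a=np.array([.2*np.sin(.75),.98*np.sin(.75),np.cos(.75)])
for s in(55,-95): q=p+s*a;print(q.round(1),(proj("top",q)[0]-[220,130])*4+[360,0],(proj("scene",q)[0]-[190,110])*4)
# rod lines: predicted vertical rod at (494.5,-431)
for z in (230,179,100): print(z,(proj("scene",[494.5,-431,z])[0]-[165,75])*4, (proj("top",[494.5,-431,z])[0]))
E
```

```text
[591.   48.7 167.2] [426.60717293 147.23356666] [283.07527496 334.87024184]
[570.5 -51.5  57.5] [588.44451269 190.91392749] [226.22429565 385.73247399]
230 [164.26078209 110.04111903] [445.40807861 207.79375274]
179 [167.2243988  166.08178552] [437.63394942 207.59156123]
100 [171.57261475 248.61517808] [426.85376225 207.31120821]
```

```bash
python3 -m inch '[[[0,-0.018,0.2,0,0,0],[0,-0.018,0.4,0,0,0],[0,-0.018,0.48,0,0,0],[0,-0.018,0.48,0,0,0],[0,-0.018,0.48,0,0,0]]]' 1 | egrep 'pos|force'
python3 -m inch '[[[0,0,0,0,0,0],[0,0,0,0,0,0],[0,0,0,0,0,0],[0,0,0,0,0,0],[0,0,0,0,0,0],[0,0,0,0,0,0]]]' -1 80
python3 -c "
from h import *
st()"
```

```text
eef_pos: [494.7, -428.6, 183.4]
contact_force: [0.7, 0.2, 0.2]
grasp_force: 0.0
clock: 9.83
eef_pos: [494.7, -430.6, 184.7]
tcp_rot: [-3.141, 0.002, 2.949]
contact_force: [-0.2, 1.0, 6.5]
opening: 0.255
grasp_force: 78.5
9.83 [ 494.7 -430.6  184.7] [-3.141e+00  2.000e-03  2.949e+00] [-0.2  1.   6.5] [-0.72  0.42  1.59  0.    1.13 -2.1 ] 0.255 78.49842025665566
```

```bash
cat >> h.py <<'E'
PIV=np.array([584,12.6,127.]);A=np.array([.199*np.sin(.75),.98*np.sin(.75),np.cos(.75)])
RT=Ro.from_rotvec(.75*np.array([-.98,.199,0]))*Ro.from_euler("xyz",[np.pi,0,2.949])
E
python3 -m inch '[[[0,0,-0.2,0,0,0],[0,0,-0.4,0,0,0],[0,0,-0.6,0,0,0],[0,0,-0.8,0,0,0],[0,0.1,-0.98,0,0,0],[0,0.3,-0.98,0,0,0],[0,0.4,-0.98,0,0,0],[0,0.4,-0.98,0,0,0]]]' | egrep 'pos|force'
python3 - <<'E'
from h import *
st();plan((580,-20,400));plan((622,190,400))
s=snap("scene","s6.png")
print(proj("scene",r.sense()["eef_pos"]))
E
```

```text
eef_pos: [510.3, -348.4, 380.8]
contact_force: [-0.2, -1.8, -1.9]
grasp_force: 78.9
10.5 [ 510.3 -348.4  380.8] [3.141e+00 2.000e-03 2.951e+00] [-0.2 -1.8 -1.9] [-0.6   0.23  1.43  0.    1.48 -1.98] 0.252 78.86443477950706
row [-0.0321  1.6786 -0.094 ] [0. 0. 0.] rows 8.06484585230137 0.0
row [-0.0398  2.7493 -0.0929] [0. 0. 0.] rows 13.195227050822513 0.0
[[211.48831038  65.1822252 ]]
```

```bash
for i in 1; do python3 -m inch '[[[-0.013,0.92,-0.03,0,0,0],[-0.013,0.92,-0.03,0,0,0],[-0.013,0.92,-0.03,0,0,0],[-0.013,0.92,-0.03,0,0,0],[-0.013,0.92,-0.03,0,0,0]]]' | egrep 'pos'
python3 -m inch '[[[-0.013,0.92,-0.03,0,0,0],[-0.013,0.92,-0.03,0,0,0],[-0.013,0.92,-0.03,0,0,0],[-0.013,0.92,-0.03,0,0,0],[-0.013,0.92,-0.03,0,0,0]]]' | egrep 'pos'
python3 -m inch '[[[-0.013,0.92,-0.03,0,0,0],[-0.013,0.92,-0.03,0,0,0],[-0.013,0.92,-0.03,0,0,0],[-0.013,0.92,-0.03,0,0,0],[-0.013,0.92,-0.03,0,0,0],[-0.013,0.92,-0.03,0,0,0]]]' | egrep 'pos'; done
python3 - <<'E'
from h import *
st();plan(PIV+290*A,RT)
E
```

```text
eef_pos: [547.7, -168.5, 385.4]
eef_pos: [585.7, 11.9, 391.2]
eef_pos: [623.5, 191.7, 396.3]
11.88 [623.5 191.7 396.3] [ 3.141e+00 -1.000e-03  2.952e+00] [-0.2 -0.4 -1.8] [ 0.3   0.29  1.32  0.    1.53 -1.09] 0.256 79.22838084548857
row [0.0142 0.0717 0.2857] [0.2388 0.0019 0.0011] rows 1.4145643536651302 6.003521702580837
```

```bash
python3 -m inch '[[[0,0,0,0.04,0,0],[0,0,0,0.08,0,0],[0,0,0,0.12,0,0],[0,0,0,0.16,0,0],[0,0,0,0.2,0,0],[0,0,0,0.239,0.002,0.001],[0.014,0.072,0.286,0.239,0.002,0.001],[0.014,0.072,0.286,0.239,0.002,0.001]]]' | egrep 'pos'
python3 - <<'E'
from h import *
st();plan(PIV+290*A,RT)
s=snap("scene","s7.png");t=snap("top","t7.png")
e=r.sense()["eef_pos"];tip=e-181*A
for n in("scene","top"):
    for nm,q in(("tcp",e),("tip",tip),("mouth",PIV+55*A)): print(n,nm,proj(n,q)[0].round(1))
cv2.imwrite("pics/c7.png",np.hstack([cv2.resize(s[135:220,220:310],None,fx=4.4,fy=4.4,interpolation=2),cv2.resize(t[130:215,185:275],None,fx=4.4,fy=4.4,interpolation=2)]))
E
```

```text
eef_pos: [622.3, 203.4, 334.5]
12.55 [622.3 203.4 334.5] [-2.387 -0.01   2.945] [-0.7  0.5 -3.5] [ 0.58  0.63  1.14 -0.54  1.91 -0.84] 0.252 79.39360884949565
row [-0.002  -0.005  -0.0277] [-0.0014 -0.0016  0.0006] rows 0.13525913600276024 0.055688322259811754
scene tcp [291.6 165.9]
scene tip [266.3 188.5]
scene mouth [260.7 193.9]
top tcp [158.2 145.8]
top tip [221.9 162.9]
top mouth [236.4 166.6]
```

View pics/c7.png

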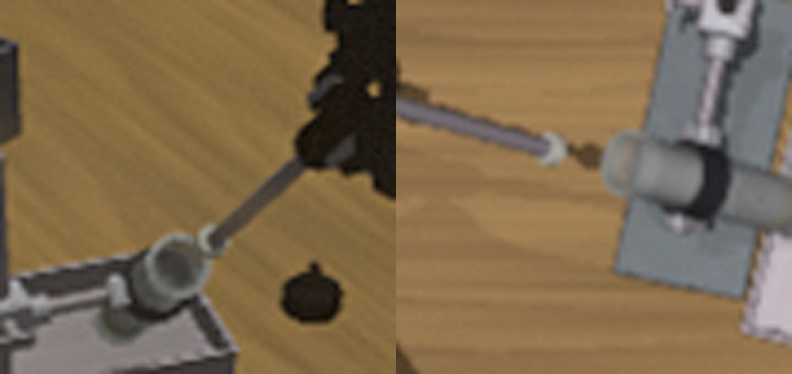

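c7: white rod foot at scene crop (208,238) just outside the mouth at (176,262), and at top crop (553,148) against the mouth at (622,162). This agrees with the prediction to under 1 px, so the rod is lined up and I'll insert it.

```bash
python3 -m inch '[[[-0.005,-0.005,0.1,0,-0.001,0],[-0.005,-0.005,0.2,0,-0.001,0],[-0.005,-0.005,0.3,0,-0.001,0],[-0.005,-0.005,0.35,0,-0.001,0],[-0.005,-0.005,0.35,0,-0.001,0]]]' | egrep 'pos|force'
python3 -c "
from h import *
plan(PIV+200*A,RT)"
python3 -m inch '[[[0,0,0.08,0,0,0],[0,0,0.16,0,0,0],[0,0,0.24,0,0,0],[0,0,0.32,0,0,0],[0,0,0.36,0,0,0],[0,0,0.36,0,0,0]]]' | egrep 'pos|force'
python3 - <<'E'
from h import *
e=r.sense()["eef_pos"]-PIV;print("along",e@A,"off",(e-(e@A)*A).round(1));plan(PIV+170*A,RT)
E
```

```text
eef_pos: [613.8, 152.8, 290.8]
contact_force: [0.0, 0.5, -0.6]
grasp_force: 79.4
row [0.0066 0.0338 0.0878] [-0.0003 -0.0001 -0.0014] rows 0.45219475334629083 0.03616193571860374
eef_pos: [604.4, 106.3, 237.7]
contact_force: [-0.5, -0.9, -1.2]
grasp_force: 79.3
along 146.40044325043638 off [ 0.5 -4.   3.6]
row [ 0.0063  0.0263 -0.118 ] [-0.0003  0.0003 -0.0011] rows 0.5807942065465866 0.02923199516785442
```

```bash
python3 -m inch '[[[0,0.013,0,0,0,0],[0,0.024,0,0,0,0],[0,0.024,0.02,0,0,0],[0,0.024,0.04,0,0,0],[0,0.024,0.04,0,0,0]]]' | egrep 'pos|force'
python3 -m inch '[[[0,0,0.02,0,0,0],[0,0,0.04,0,0,0],[0,0,0.06,0,0,0],[0,0,0.08,0,0,0],[0,0,0.08,0,0,0]]]' | egrep 'pos|force'
python3 - <<'E'
from h import *
s=r.sense();e=s["eef_pos"]-PIV;print("along",e@A,"off",(e-(e@A)*A).round(1),s["contact_force"]@A);plan(PIV+100*A,RT)
E
```

```text
eef_pos: [603.7, 105.3, 227.7]
contact_force: [-0.5, 1.1, -1.7]
grasp_force: 79.4
eef_pos: [601.8, 94.5, 216.4]
contact_force: [-0.3, -0.2, -0.8]
grasp_force: 79.4
along 122.52744259547589 off [ 1.2  0.1 -0.3] -0.7806407417249277
row [ 0.0059 -0.002   0.1126] [-0.0002  0.0006 -0.0009] rows 0.540989249562053 0.027394931089660936
```

```bash
for k in 1; do python3 -m inch '[[[0,0,0.015,0,0,0],[0,0,0.03,0,0,0],[0,0,0.045,0,0,0],[0,0,0.045,0,0,0]]]' | egrep 'pos|force'
python3 -m inch '[[[0,0,0.015,0,0,0],[0,0,0.03,0,0,0],[0,0,0.045,0,0,0],[0,0,0.045,0,0,0]]]' | egrep 'pos|force'; done
python3 - <<'E'
from h import *
s=r.sense();e=s["eef_pos"]-PIV;print("along",e@A,"off",(e-(e@A)*A).round(1),s["contact_force"]@A)
t=snap("top","t8.png");sc=snap("scene","s8.png");t7=cv2.imread("pics/t7.png");t5=cv2.imread("pics/t5.png")
d=np.abs(t.astype(int)-t5.astype(int)).max(2)
m=(d>30).astype(np.uint8);m[:, :262]=0;m[:,330:]=0;m[:130]=0;m[225:]=0
for q in cv2.findContours(m,0,2)[0]:
    if cv2.contourArea(q)>4: print(cv2.boundingRect(q),cv2.contourArea(q),onz("top",np.array(cv2.minEnclosingCircle(q)[0]),15).round())
E
```

```text
eef_pos: [600.6, 88.6, 209.8]
contact_force: [0.8, 2.0, 1.2]
grasp_force: 79.7
eef_pos: [598.8, 81.9, 202.4]
contact_force: [0.0, 0.4, -0.5]
grasp_force: 79.4
along 103.51537093466722 off [ 0.8  0.2 -0.3] -0.12916943340499967
```

```bash
python3 - <<'E'
from h import *
t5=cv2.imread("pics/t5.png").astype(int);t8=cv2.imread("pics/t8.png").astype(int)
s5=cv2.imread("pics/s5.png").astype(int);s8=cv2.imread("pics/s8.png").astype(int)
# sample difference along tube axis in both views
e=r.sense()["eef_pos"]
for n,a,b in(("top",t5,t8),("scene",s5,s8)):
    print(n)
    for s in range(90,-131,-10):
        q=proj(n,PIV+s*A)[0];x,y=np.round(q).astype(int)
        d=np.abs(b-a).max(2)[y-4:y+5,x-4:x+5]
        print(s,(x,y),a[y,x],b[y,x],d.max(),round(d.mean(),1))
E
```

```text
top
90 (np.int64(226), np.int64(164)) [ 73 110 141] [83 79 84] 144 76.8
80 (np.int64(229), np.int64(165)) [ 77 116 148] [110 104 112] 144 43.6
70 (np.int64(232), np.int64(165)) [121 131 137] [110 107 114] 66 30.1
60 (np.int64(235), np.int64(166)) [123 129 134] [111 106 114] 61 17.5
50 (np.int64(238), np.int64(167)) [106 114 118] [112 107 114] 36 10.1
40 (np.int64(241), np.int64(168)) [133 133 131] [135 134 134] 29 6.6
30 (np.int64(244), np.int64(169)) [131 130 130] [131 130 129] 11 5.1
20 (np.int64(246), np.int64(169)) [126 125 124] [121 119 120] 11 5.1
10 (np.int64(249), np.int64(170)) [126 126 125] [119 117 118] 11 5.6
0 (np.int64(252), np.int64(171)) [128 127 126] [119 118 118] 11 4.9
-10 (np.int64(255), np.int64(172)) [39 37 37] [40 37 38] 11 3.8
-20 (np.int64(258), np.int64(172)) [38 35 37] [40 37 39] 16 3.6
-30 (np.int64(260), np.int64(173)) [81 79 78] [78 77 78] 20 5.3
-40 (np.int64(263), np.int64(174)) [114 112 110] [120 118 118] 20 8.0
-50 (np.int64(265), np.int64(174)) [117 115 115] [118 118 118] 20 8.7
-60 (np.int64(268), np.int64(175)) [113 112 113] [119 117 119] 28 10.3

[... 1296 characters left out ...]
4(252), np.int64(201)) [66 69 68] [68 69 71] 19 4.7
-40 (np.int64(251), np.int64(202)) [56 59 59] [52 55 58] 10 4.5
-50 (np.int64(250), np.int64(203)) [29 32 34] [28 31 31] 14 4.6
-60 (np.int64(250), np.int64(204)) [24 29 30] [28 30 34] 27 5.5
-70 (np.int64(249), np.int64(205)) [33 35 39] [31 35 38] 39 8.0
-80 (np.int64(248), np.int64(205)) [49 51 53] [51 54 55] 39 9.6
-90 (np.int64(247), np.int64(206)) [63 68 70] [67 73 73] 39 11.0
-100 (np.int64(246), np.int64(207)) [61 64 64] [72 77 78] 39 11.0
-110 (np.int64(245), np.int64(208)) [47 55 61] [86 88 89] 61 12.6
-120 (np.int64(244), np.int64(208)) [42 52 55] [81 84 85] 61 12.7
-130 (np.int64(244), np.int64(209)) [60 68 70] [77 78 78] 69 15.9
```

```bash
cat > tray.py <<'E'
from h import *
import sys
poly=[(660,-60,3),(632,-180,3),(470,-142,3),(502,-20,3)]
def look(k,ref):
  for n in("top","scene"):
    a=cv2.imread(f"pics/{n[0]}{ref}.png").astype(int);b=snap(n,f"{n[0]}{k}.png").astype(int)
    m=np.zeros(a.shape[:2],np.uint8);cv2.fillPoly(m,[proj(n,poly).astype(np.int32)],1)
    d=(np.abs(b-a).max(2)>25)&(m>0)
    print(n,"tray diff px",d.sum())
    for q in cv2.findContours(d.astype(np.uint8),0,2)[0]:
        x,y,w,h=cv2.boundingRect(q)
        if w*h>=12:
            mm=np.zeros_like(m);cv2.drawContours(mm,[q],-1,1,-1)
            print((x,y,w,h),cv2.contourArea(q),"was",a[mm>0].mean(0).round(),"now",b[mm>0].mean(0).round(),onz(n,(x+w/2,y+h/2),12).round())
    w=(b[...,2]-b[...,0]>12)&(m>0)&(b[...,2]>60)
    ys,xs=np.nonzero(w);print(" brass px",len(xs),(xs.mean(),ys.mean()) if len(xs) else "")
look(sys.argv[1],sys.argv[2])
E
python3 tray.py 9 5
```

```text
top tray diff px 34
(274, 172, 4, 9) 12.5 was [ 95. 100. 104.] now [124. 122. 123.] [576. -49.  12.]
 brass px 0 
scene tray diff px 77
(241, 211, 10, 10) 52.0 was [117. 117. 124.] now [60. 68. 75.] [564. -64.  12.]
(243, 205, 4, 5) 1.5 was [47. 56. 61.] now [81. 85. 86.] [ 544. -102.   12.]
 brass px 35 (np.float64(236.22857142857143), np.float64(215.97142857142856))
```

```bash
python3 -m inch '[[[0,0,0.02,0,0,0],[0,0,0.04,0,0,0],[0,0,0.06,0,0,0],[0,0,0.06,0,0,0]]]' | egrep 'pos|contact'
python3 -m inch '[[[0,0,0.02,0,0,0],[0,0,0.04,0,0,0],[0,0,0.06,0,0,0],[0,0,0.06,0,0,0]]]' | egrep 'pos|contact'
python3 - <<'E'
from h import *
s=r.sense();e=s["eef_pos"]-PIV;print("along",e@A,"off",(e-(e@A)*A).round(1),s["contact_force"]@A)
E
python3 tray.py 10 5
```

```text
eef_pos: [597.2, 74.0, 193.7]
contact_force: [0.7, -0.6, -0.7]
eef_pos: [595.7, 66.0, 185.0]
contact_force: [-0.0, -0.9, -1.0]
along 79.70184500619345 off [ 0.9  0.2 -0.3] -1.378848065421859
top tray diff px 21
 brass px 0 
scene tray diff px 74
(241, 211, 10, 10) 52.0 was [117. 117. 124.] now [60. 68. 74.] [564. -64.  12.]
 brass px 35 (np.float64(236.22857142857143), np.float64(215.9142857142857))
```

```bash
python3 -m inch '[[[0,0,-0.1,0,0,0],[0,0,-0.25,0,0,0],[0,0,-0.4,0,0,0],[0,0,-0.55,0,0,0],[0,0,-0.7,0,0,0],[0,0,-0.85,0,0,0],[0,0,-1,0,0,0],[0,0,-1,0,0,0]]]' | egrep 'pos|contact'
python3 tray.py 11 5
python3 - <<'E'
from h import *
s=r.sense();e=s["eef_pos"]-PIV;print("along",e@A,s["clock"])
for n in("top","scene"):
    a=cv2.imread(f"pics/{n[0]}5.png").astype(int);b=cv2.imread(f"pics/{n[0]}11.png").astype(int);c=cv2.imread(f"pics/{n[0]}10.png").astype(int)
    for s in range(-30,-121,-10):
        x,y=np.round(proj(n,PIV+s*A)[0]).astype(int);print(n,s,(x,y),a[y,x],c[y,x],b[y,x])
# crop of scene around plug as numbers (R-B, grey)
b=cv2.imread("pics/s11.png").astype(int);a=cv2.imread("pics/s5.png").astype(int)
print(b[203:226,232:262].mean(2).round().astype(int));print((b-a)[203:226,232:262].mean(2).round().astype(int))
E
```

```text
eef_pos: [624.4, 204.3, 336.2]
contact_force: [0.6, 0.8, 0.7]
top tray diff px 36
(274, 173, 4, 8) 12.0 was [ 95. 101. 104.] now [124. 123. 123.] [575. -49.  12.]
 brass px 0 
scene tray diff px 79
(241, 211, 10, 10) 49.5 was [118. 118. 125.] now [60. 69. 76.] [564. -64.  12.]
(243, 205, 4, 5) 5.0 was [51. 59. 63.] now [83. 87. 88.] [ 544. -102.   12.]
 brass px 36 (np.float64(236.63888888888889), np.float64(216.02777777777777))
along 281.36838142326593 16.8
top -30 (np.int64(260), np.int64(173)) [81 79 78] [79 76 76] [88 87 86]
top -40 (np.int64(263), np.int64(174)) [114 112 110] [119 117 117] [134 133 132]
top -50 (np.int64(265), np.int64(174)) [117 115 115] [120 120 119] [135 134 133]
top -60 (np.int64(268), np.int64(175)) [113 112 113] [120 119 120] [132 132 132]
top -70 (np.int64(271), np.int64(176)) [116 115 115] [119 118 118] [137 137 135]
top -80 (np.int64(273), np.int64(177)) [106 112 115] [117 117 116] [122 120 122]
top -90 (np.int64(276), np.int64(177)) [ 96 100 103] [121 118 119] [125 124 123]
top -100 (np.int64(278), np.int64(178)) [116 121 124] [133 134 133] [130 131 13
[... 5961 characters left out ...]
 14  11  12   8   5   6
    3   4   0   5   6   4   2   7   5   3   1   5]
 [  7  10   6   6   6   5   5   5   8   6   7   5   5   2   6   5   3   4
    3   3   7   4   2   3  -1   6   6   2   3   4]
 [  8   8   6   7   3   4   3   8   1   2   6   3   5   2   4   2   6   2
    7   2   0   5   0   6   1   4   2   4   4   5]
 [  6   5   3   1   3   2   5   6   3   2   3   4   4   2   3   2   5   5
    1   1   3   7   6   4   2   5   3   8   7   6]
 [  6   4   6   2   5   5   5   2   3   1   6   4   6   2   4   5   4   2
    3   2   4   3   6   6   5   5   5   3   4   5]
 [  4   3   1   3   2  -1   4   7   2   7   7   2   4   4   6   2   5   6
    4   3   4   4   2   4   6   7   2   6   4   5]]
```

```bash
python3 - <<'E'
from h import *
b=cv2.imread("pics/s11.png").astype(int)
print("scene R-B");print((b[...,2]-b[...,0])[203:222,238:254])
t=cv2.imread("pics/t11.png").astype(int);a=cv2.imread("pics/t5.png").astype(int)
print("top now grey");print(t[166:192,262:296].mean(2).round().astype(int))
print("top diff");print((t-a)[166:192,262:296].mean(2).round().astype(int))
print("top R-B now");print((t[...,2]-t[...,0])[168:190,266:292])
for q in ([564,-64,3],[564,-64,25],[564,-64,41]): print(proj("top",q),proj("scene",q))
E
```

```text
scene R-B
[[ 8  8 10  8  6  9  4  0 -1  0  1  3  5  4  6  5]
 [ 6  6  8  4  6  6  1  3  2  1  3  5  8  5  4  2]
 [ 6  5  6  2  4  6  4  3  4  5  4  6 11  8  9  6]
 [ 7  8  8  4  3  4  8  5  5  5  7  7  7 10  9  9]
 [ 8  7  8  4  1  5  6  6  6  5  5  6  5  6  6  8]
 [ 8 10  8  4  3  3  3  5  2  5  2  5  4  4  2  4]
 [ 8  8  8  5  3  3  3  5  4  6  2  3  4  4  3  5]
 [ 9  7  7  2  3  4  4  3  5  4  4  4  4  3  3  7]
 [ 8  7  7  7  3  3  4  4  4  3  1  5  2  1  4  6]
 [ 6  8  8  5  3  2  3  2  5  5  3  1  1  3  7  7]
 [ 9  7  7  5  3  4  2  3  3  2  1  2  5  6  8  7]
 [ 8  7  7  2  4  2  2  4  3  3  5  1  4  6  7  5]
 [ 9  9  7  7  4  0  1  1  5  3  0  9 10  6  8  9]
 [ 8  8  6 14 22  8  1 -1 -3  2  2 27 24 12  7  7]
 [ 7  8  7 18 55 37 18 15 13 20 34 48 28  8  8  8]
 [ 6  7  5 12 52 55 62 57 49 44 35 32 16  4  7  6]
 [ 8  7  7  6 19 24 30 27 21 14  6  5  6  4  7  8]
 [ 6  9  6 10  8  4  2  2  4  2  2  7  6  7  6  5]
 [ 6  8  6  7  7  5  5  5  4  7  7  8  6  5  6  6]]
top now grey
[[102 107 110 120 127 125 125 111  96 110 108 129 143 149 190 193 193 192
  190 190 192 192 192 191 191 190
[... 8554 characters left out ...]
  5  4  4  4
   3  4]
 [ 3 41 22  4  2  2  2  2  1  1  2  1  2  3  3  4  3  4  4  4  3  2  4  3
   4  4]
 [11 40 15  4  5  3  3  4  3  2  4  3  4  3  3  3  4  4  4  4  5  3  4  4
   4  4]
 [20 39  7  3  3  4  4  4  4  3  3  4  4  2  4  3  3  4  4  4  4  4  5  5
   3  4]
 [35 37  4  1  4  4  4  3  5  5  4  3  3  4  4  5  4  3  4  5  3  3  3  4
   5  3]
 [42 27  3  5  4  2  4  4  3  4  4  4  4  3  4  4  4  3  5  3  2  4  6  4
   4  3]
 [43 20  5  4  3  3  3  4  4  4  3  5  4  4  4  4  3  4  3  4  4  3  4  4
   3  4]]
[[281.29927288 181.14696403]] [[246.09530981 218.35857196]]
[[281.51427542 180.78100154]] [[246.12417017 212.49205838]]
[[281.67517937 180.50712196]] [[246.14544106 208.15309092]]
```

The disc area in the scene (rows 211–216) is neutral grey with brass below it (rows 216–219). The top view also shows a disc edge just past the foot, centred near (569,-54). So the plug stands in the tray below the tube's foot with the disc flat on top of it. The brass has gone from the tube, and both have been still over three looks. The rod goes back to the caddy.

```bash
python3 -m inch '[[[0,0,-0.1,-0.04,0,0],[0,0,-0.2,-0.08,0,0],[0,0,-0.2,-0.12,0,0],[0,0,-0.2,-0.16,0,0],[0,0,-0.2,-0.2,0,0],[0,0,-0.2,-0.2388,0,0],[0,0,-0.2,-0.2388,0,0]]]' | egrep 'pos|rot'
python3 - <<'E'
from h import *
R=Ro.from_euler("xyz",[np.pi,0,2.949]);st();plan((624,200,405),R);plan((494.7,-430.6,405),R)
E
```

```text
eef_pos: [627.6, 222.9, 361.5]
tcp_rot: [3.137, -0.002, 2.941]
17.38 [627.6 222.9 361.5] [ 3.137e+00 -2.000e-03  2.941e+00] [ 0.4 -0.2 -0.9] [ 0.34  0.32  1.35  0.    1.47 -1.03] 0.256 79.38597837521229
row [-0.005  -0.1146 -0.2178] [ 0.0015 -0.0005 -0.0026] rows 1.1807686999318843 0.07557315602814663
row [ 1.0000e-04 -3.3331e+00 -2.3270e-01] [ 0.0015 -0.0005 -0.0026] rows 16.025217442635455 0.07557315602814663
```

```bash
python3 -m inch '[[[0,0,-0.22,0.0015,0,-0.0026],[0,-0.2,-0.22,0.0015,0,-0.0026],[0,-0.833,-0.22,0.0015,0,-0.0026],[0,-0.833,-0.22,0.0015,0,-0.0026],[0,-0.833,-0.22,0.0015,0,-0.0026],[0,-0.833,-0.22,0.0015,0,-0.0026]]]' | egrep 'pos|rot'
for i in 1; do python3 -m inch '[[[0,-0.833,0,0,0,0],[0,-0.833,0,0,0,0],[0,-0.833,0,0,0,0],[0,-0.833,0,0,0,0],[0,-0.833,0,0,0,0]]]' | egrep 'pos|rot'
python3 -m inch '[[[0,-0.833,0,0,0,0],[0,-0.833,0,0,0,0],[0,-0.833,0,0,0,0],[0,-0.833,0,0,0,0],[0,-0.833,0,0,0,0]]]' | egrep 'pos|rot'; 
python3 -m inch '[[[0,-0.833,0,0,0,0],[0,-0.833,0,0,0,0],[0,-0.833,0,0,0,0],[0,-0.833,0,0,0,0],[0,-0.833,0,0,0,0],[0,-0.833,0,0,0,0],[0,-0.833,0,0,0,0]]]' | egrep 'pos|rot'; done
python3 - <<'E'
from h import *
R=Ro.from_euler("xyz",[np.pi,0,2.949]);st();plan((494.7,-430.6,190),R)
# where is the rod foot (white) in scene?
s=snap("scene","s12.png").astype(int);e=r.sense()["eef_pos"]
tip=proj("scene",e-[0,0,177])[0];print("pred foot",tip)
x,y=tip.round().astype(int);p=s[y-12:y+13,x-12:x+13];m=(p.min(2)>115)&(p.max(2)-p.min(2)<25)
ys,xs=np.nonzero(m);print(len(xs),xs.mean()+x-12 if len(xs) else 0,ys.mean()+y-12 if len(xs) else 0)
E
```

```text
eef_pos: [593.9, 57.0, 404.1]
tcp_rot: [-3.13, -0.005, 2.95]
eef_pos: [562.6, -106.6, 404.6]
tcp_rot: [-3.131, -0.006, 2.949]
eef_pos: [531.3, -270.1, 405.0]
tcp_rot: [-3.132, -0.007, 2.949]
eef_pos: [502.5, -426.9, 406.3]
tcp_rot: [-3.137, -0.005, 2.953]
19.3 [ 502.5 -426.9  406.3] [-3.137 -0.005  2.953] [-0.1  0.8 -1.2] [-0.7   0.3   1.29 -0.01  1.56 -2.09] 0.255 79.82145464338828
row [ 0.0289 -0.0208  1.0819] [-0.0013 -0.0017  0.0013] rows 5.191755844444371 0.06419098310923906
pred foot [204.48510613 103.46331128]
10 198.0 93.8
```

```bash
python3 -m inch '[[[0.029,-0.021,0,-0.0013,-0.0017,0.0013],[0.029,-0.021,0.2,-0.0013,-0.0017,0.0013],[0.029,-0.021,0.4,-0.0013,-0.0017,0.0013],[0.029,-0.021,0.5,-0.0013,-0.0017,0.0013],[0.029,-0.021,0.5,-0.0013,-0.0017,0.0013],[0.029,-0.021,0.5,-0.0013,-0.0017,0.0013]]]' | egrep 'pos|rot'
python3 - <<'E'
from h import *
R=Ro.from_euler("xyz",[np.pi,0,2.949]);st();plan((494.7,-430.6,190),R)
e=r.sense()["eef_pos"]
b=snap("scene","s13.png").astype(int);a=cv2.imread("pics/s12.png").astype(int)
x,y=proj("scene",e-[0,0,177])[0].round().astype(int);print("pred foot",x,y)
print(b[y-6:y+7,x-10:x+11].min(2))
E
```

```text
eef_pos: [496.0, -429.8, 307.9]
tcp_rot: [-3.141, 0.002, 2.951]
19.85 [ 496.  -429.8  307.9] [-3.141e+00  2.000e-03  2.951e+00] [ 0.4 -0.4  0.6] [-0.72  0.33  1.45  0.    1.36 -2.1 ] 0.253 79.8075744806556
row [ 0.0065 -0.005   0.5893] [-0.0001  0.0005  0.0007] rows 2.826543074050694 0.022220801960984388
pred foot 207 129
[[64 60 62 60 62 57 60 55 58 57 51 55 56 60 59 58 60 63 61 58 62]
 [63 63 63 63 60 59 63 58 58 53 53 52 58 59 56 59 59 60 63 59 59]
 [59 62 61 60 61 63 60 62 57 58 52 48 58 61 58 56 60 56 60 62 58]
 [58 61 61 64 63 63 62 60 63 57 55 48 57 57 56 57 59 57 58 60 61]
 [59 58 62 63 60 64 63 62 62 58 53 46 53 56 59 58 56 58 59 57 59]
 [56 57 57 58 61 63 62 61 67 61 51 46 63 60 59 60 60 57 62 57 58]
 [56 54 55 60 58 63 57 64 73 79 71 68 84 76 56 59 59 60 61 57 58]
 [59 58 57 52 54 60 59 59 68 85 88 88 79 66 59 57 59 61 60 61 58]
 [59 58 59 57 58 56 59 60 62 67 71 71 65 59 61 57 59 58 62 59 60]
 [59 56 56 60 56 56 54 59 58 62 65 67 63 59 62 60 63 60 61 59 60]
 [64 57 57 56 59 57 57 56 58 60 60 58 62 60 60 61 63 60 62 57 57]
 [60 58 61 54 56 58 56 58 56 60 59 61 62 61 62 61 62 63 62 59 60]
 [62 62 56 57 54 57 58 59 56 51 57 59 63 61 62 60 63 61 62 59 61]]
```

The rod foot sits at scene (207.6,129.8) against the predicted (207,129), so it is well centred over its cell. Lowering now.

```bash
python3 -m inch '[[[0.006,-0.005,0.12,0,0,0],[0.006,-0.005,0.24,0,0,0],[0.006,-0.005,0.36,0,0,0],[0.006,-0.005,0.48,0,0,0],[0.006,-0.005,0.56,0,0,0],[0.006,-0.005,0.6,0,0,0],[0.006,-0.005,0.6,0,0,0]]]' | egrep 'pos|contact'
python3 -m inch '[[[0,0,0.01,0,0,0],[0,0,0.015,0,0,0],[0,0,0.015,0,0,0]]]' | egrep 'pos|contact'
```

```text
eef_pos: [495.6, -431.8, 188.3]
contact_force: [-0.4, 0.1, -1.5]
eef_pos: [496.0, -432.4, 186.6]
contact_force: [-0.2, -0.8, -1.0]
```

```bash
python3 -m inch '[[[0,0,0.01,0,0,0],[0,0,0.01,0,0,0]]]' | egrep 'pos|contact'
python3 -m inch '[[[0,0,0,0,0,0],[0,0,0,0,0,0],[0,0,0,0,0,0],[0,0,0,0,0,0],[0,0,0,0,0,0],[0,0,0,0,0,0]]]' 1 | egrep 'pos|contact|open'
python3 -m inch '[[[0,0,-0.1,0,0,0],[0,0,-0.3,0,0,0],[0,0,-0.5,0,0,0],[0,0,-0.7,0,0,0],[0,0,-0.9,0,0,0],[0,0,-0.9,0,0,0]]]' | egrep 'pos|contact|open'
python3 -m inch '[[[0.3,0.5,0,0,0,0],[0.5,0.9,0,0,0,0],[0.5,0.9,0,0,0,0],[0.5,0.9,0,0,0,0],[0.5,0.9,0,0,0,0],[0.5,0.9,0,0,0,0],[0.5,0.9,0,0,0,0]]]' | egrep 'pos|contact|open'
python3 tray.py 14 5
python3 - <<'E'
from h import *
st()
t=cv2.imread("pics/t14.png");s=cv2.imread("pics/s14.png");t0=cv2.imread("pics/top0.png");s0=cv2.imread("pics/scene0.png")
for nm,i in(("0",t0),("now",t)):
    m=(i.max(2)<40)[200:216,428:455];ys,xs=np.nonzero(m);print("handle top",nm,len(xs),xs.mean()+428,ys.mean()+200,xs.max()+428)
d=np.abs(s.astype(int)-s0.astype(int)).max(2)
print("scene handle diff",(d[95:120,198:216]>40).sum())
# bystanders: change in the top view, away from tube/tray/arm
d=(np.abs(t.astype(int)-t0.astype(int)).max(2)>60).astype(np.uint8)
for q in cv2.findContours(d,0,2)[0]:
    if cv2.contourArea(q)>25: print("top change",cv2.boundingRect(q),cv2.contourArea(q))
E
```

```text
eef_pos: [496.2, -432.6, 184.8]
contact_force: [-1.2, -0.1, 6.7]
eef_pos: [495.2, -431.8, 182.9]
contact_force: [0.5, 0.0, -1.2]
opening: 0.998
eef_pos: [497.1, -433.5, 372.6]
contact_force: [0.7, -1.0, 0.7]
opening: 0.996
eef_pos: [430.5, -234.4, 363.0]
contact_force: [-0.5, -0.6, -0.2]
opening: 1.001
top tray diff px 11
(278, 181, 4, 4) 2.5 was [161. 155. 164.] now [129. 124. 128.] [558. -60.  12.]
 brass px 0 
scene tray diff px 77
(241, 211, 10, 10) 53.0 was [117. 117. 124.] now [58. 65. 71.] [564. -64.  12.]
(244, 206, 3, 4) 2.0 was [47. 56. 60.] now [76. 79. 81.] [544. -99.  12.]
 brass px 29 (np.float64(239.41379310344828), np.float64(216.17241379310346))
22.58 [ 431.2 -236.2  362.7] [-3.14   0.004  2.951] [ 0.3  0.2 -0.4] [-0.5   0.02  1.71 -0.    1.41 -1.88] 1.003 0.0
handle top 0 172 438.58720930232556 207.37790697674419 448
handle top now 165 439.6787878787879 206.4909090909091 449
scene handle diff 8
top change (289, 365, 12, 19) 108.0
top change (0, 365, 6, 19) 69.5
top change (294, 355, 7, 13) 26.5
top change (212, 342, 32, 42) 498.0
top change (13, 297, 193, 87) 7677.5
top change (329, 276, 12, 17) 51.5
top change (338, 268, 8, 8) 26.0
top change (435, 264, 62, 120) 1607.0
top change (311, 215, 174, 169) 11627.5
top change (408, 210, 9, 9) 33.5
top change (272, 171, 8, 13) 36.5
top change (246, 161, 14, 17) 54.5
```

```bash
python3 -c "
from rig import r
print(r.sign_off())"
```

```text
the job is handed in; nothing more can be done
None
```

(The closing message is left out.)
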